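# Re-set the screw hold-down on the tray stack

## Robot

A 6-joint arm with a two-finger parallel gripper is mounted at the origin on the work surface. World frame = base frame: x ahead of the robot, y to its left, z up, the work surface at z = 0. Lengths are in m, angles in rad, forces in N, time in s.
With the tool pointing down it reaches from about 0.3 to 0.825 m from the base axis. Payload 5.4 kg.
Tool frame: the origin (TCP) lies between the finger pads; the fingertips stand 8 mm ahead of it and the grasp point (between the pads) lies 11 mm behind it; z points along the fingers, y is the line along which they close (so a half turn about z gives the same grasp; the last joint's range is limited). The gripper opens to 92 mm and grips with 3 to 60 N. Pads are 20 mm wide; open, the fingers measure 128 mm over their backs; the gripper's body (75 mm by 189 mm) begins 69 mm behind the grasp point.
Start: joints at [0.989, 0.158, 1.597, -0, 1.386, -0.21], TCP at [0.209, 0.536, 0.223] pointing down, gripper open.
Joint ranges: [-2.91, 2.91], [-0.94, 2.29], [0.18, 2.7], [-1.29, 4.43], [0.17, 2.64], [-3, 3]. Speed limits (rad/s): [2.57, 2.57, 3.14, 3.14, 3.14, 3.14].

## Interface

Orientations are given as a unit quaternion [x, y, z, w].
In Python, from workcell import state, optics, env gives the robot as it stands.
- The arm moves only by the shell command python3 -m handwheel 'ROWS' [FORCE]. ROWS is a JSON object of lists of equal length, an entry for each row: "claw": the finger opening in cm, from 0 to 9.19; "linear": the shift along the world's x, y, z in cm, a list of three; "twist": the turn, a rotation vector about the world's x, y, z in rad, a list of three. A call has 1 to 10 rows; each row shifts and turns the commanded pose from where the row before left it; what a row does not reach is not made up. A row lasts 1/10 s, in which the tool goes at most 50 mm and 8.59 degrees, less where a joint would pass 70% of its speed; a pose out of reach is approached as far as the arm can. A call is refused whole if a number of a shift passes 5 or a number of a turn 0.15, either way. A call with a gripper value outside its range is refused whole. The fingers move at their own pace and stop on an object; FORCE is the grip in N (left out, the last holds). Time passes only in rows, so rows that do not move let the fingers close. It gives the time, the measured TCP pose, the force, the opening and the grip force at its end, in the units of the state.
- state(): the state, without advancing time (a new reading comes with each control period).
- optics.grab_frame(name): name is "scene" or "side" or "wrist"; returns a dict with "color" (384x512x3 uint8, red, green, blue), "z_map" (384x512 float32, m along the optical axis (not along the pixel's ray), 0 where there is no reading), "mtx" (3x3 intrinsics, pixels), "R" (3x3) and "t" (3): a world point X has camera coordinates R X + t. Camera axes: x right, y down, z forward; pixel columns grow to the right and rows downward; lengths in m; the calibration is good to about 2 mm. A picture is of the moment at which its call begins.
- env.close_job(): hands the job in; it is judged then, once.
The state is a dict: "t": time; "joint_pos": joint angles; "joint_vel": joint speeds; "effort": joint torques, N m; "ee_pos": TCP position; "tcp_rot": TCP orientation; "ft_force": force on the tool from outside, world axes, zero at the start; "wrist_torque": the same for the moment, N m; "finger_gap": finger opening in m; "grip_force": force on a finger pad.
Only numpy, scipy, OpenCV 4.12 (cv2) and the standard library are available. Lean on these libraries where they do the work, as an engineer would, in place of code of your own. Each camera call takes 0.05 s, during which the arm holds its last target. There are 200 camera calls.

## Task

The hold-down no longer presses on the lid of the clear tray stack: loosen its hexagonal lock nut (anticlockwise, about one radian), then turn the flat brass thumb screw above it clockwise until the rubber foot bears on the lid with about 25 N, without crushing it. Then tighten the lock nut again to about 0.75 Nm, its free drag of 0.45 Nm included, with the foot still bearing on the lid. Leave the stack and the things around it where they are.

Things in the scene. Friction and masses are not known exactly. Their poses are not given: they have to be found in the camera images.
- bracket: dark steel bracket fixed to the table. Origin at table height on the vertical spindle axis, which nut, thumb screw, washer and foot share; z up; local +y runs along the arm to the upright post (24 mm thick, centred 70 mm from the axis). Arm: 44 mm wide, its top 143 mm above the table; above that only a 17 mm radius neck, washer, nut and thumb screw, all on the axis
- nut: hexagonal steel lock nut, 40 mm across flats, 18 mm thick; origin at its centre, 180 mm above the table, z up; flats face local +x, -x and every 60 deg. Clockwise from above tightens it, without change of height. It starts 0.05 to 0.9 rad past the sleeve's first touch on the washer, at an angle that tells nothing: 1 rad anticlockwise always frees it. It stays where it is left
- sleeve: steel sleeve under the nut, 33 mm wide, does not turn; the nut drives it down 2 mm per rad on to the washer. Its end is worn by an unknown amount (0.8 mm either way), so first touch must be felt: turning the nut clockwise drags 0.45 Nm when free and 0.5 Nm more per rad past first touch (clamping 250 N per rad). Origin on the axis, about 168 mm up
- washer: flat steel washer, 34 mm wide, 4 mm thick, lying on the neck under the sleeve; origin at the centre of its underside, 164 mm above the table. Right is a rise of 0.3 Nm over the free drag (0.6 rad past touch, 150 N); under 0.23 is too loose, over 0.37 too tight, and past 0.9 rad the nut springs back when let go. A moment read standing still may be off by the drag: compare like with like
- screw: brass thumb screw, an upright tab above the nut: 10 mm thick (local y), 26 mm long (local x), 20 mm tall, on a 10 mm stem; origin at the tab's centre, 208 mm above the table, z up. Turns without rising; clockwise from above lowers the foot 4 mm per rad, over several rad. It drags 0.2 Nm, plus 0.04 Nm per 10 N of foot force; over 50 N it turns back when let go. Turn it only with the nut loose
- foot: steel stem with a rubber foot (28 mm wide disc) under the bracket arm on the axis, does not turn; origin on the axis at the stem's flange. The rubber's underside is nominally 8 mm below the origin, but it is worn and may be up to 1.2 mm higher or lower. It starts 2 to 6 mm above the lid. From first touch the springy rubber's force grows by 40 N per mm, 160 N per rad of the thumb screw
- stack: loose stack of two clear plastic trays with a flat clear lid, wooden pegs inside, 226 x 166 mm, 98 mm tall, 0.9 kg, standing on the table under the foot; origin at the centre of its underside, z up. The lid's flat top is 98 mm above the origin
- bowl: small glass bowl, 110 mm wide, 50 mm high, standing; origin at the centre of its underside; a bystander
- bottle: closed spray bottle, 66 mm wide, 180 mm tall, standing; origin at the centre of its underside; a bystander
- whisk: steel whisk, 270 mm long, 55 mm high, lying; origin on the table under its middle; a bystander
- basin: upturned aluminium basin, 330 mm wide, 102 mm high, fixed; origin at table height in its centre; a bystander
Not all that is in view belongs to the job. Of the things like the bracket, leave any that is green or orange; of the rest the larger one is meant.

How it is judged:
By the outcome, as a careful person would: the job done as asked, in the order asked, and still so for the second after the job is handed in, with the robot touching nothing.
It also fails if it takes over 72 s, if anything falls off the work surface, if the arm or the gripper's body presses on something with over 40 N, if the wrist force passes 120 N, or if a joint passes its speed limit or range.

## Working session

There is one attempt and no reset: what is moved stays moved. The work goes in short steps, Python scripts to look and compute and a shell command to move; the robot and the scene stay as the last step left them, time stands still between calls to the robot, and variables do not carry over. Pictures are saved under pics/ and viewed, at most 10 in all, crops included, and the job is handed in when it is done.

```bash
mkdir -p pics; ls
cat > h.py <<'E'
import numpy as np, cv2
from workcell import state, optics, env
def grab(n):
    f=optics.grab_frame(n); return f
def cloud(f):
    z=f["z_map"]; h,w=z.shape; u,v=np.meshgrid(np.arange(w),np.arange(h))
    K=np.array(f["mtx"]); c=np.stack([(u-K[0,2])/K[0,0]*z,(v-K[1,2])/K[1,1]*z,z],-1)
    return (c-np.array(f["t"]))@np.array(f["R"])
E
python3 - <<'E'
from h import *
fs={n:grab(n) for n in("scene","side")}
import pickle; pickle.dump(fs,open("fs.pkl","wb"))
cv2.imwrite("pics/a.png",cv2.resize(np.vstack([fs[n]["color"][...,::-1] for n in fs]),None,fx=.78,fy=.78))
for n in fs:
    cv2.imwrite(f"pics/{n}.png",cv2.resize(fs[n]["color"][...,::-1],(800,600)))
s=state();print({k:np.round(v,3).tolist() for k,v in s.items()})
E
```

```text
pics
{'t': 0.1, 'joint_pos': [0.989, 0.159, 1.598, 0.0, 1.386, -0.21], 'joint_vel': [-0.001, -0.003, -0.002, -0.002, 0.003, -0.001], 'effort': [0.001, -38.651, -32.296, 0.07, 0.034, -0.0], 'ee_pos': [0.209, 0.535, 0.222], 'tcp_rot': [0.185, 0.983, -0.001, -0.0], 'ft_force': [0.228, 0.565, -0.633], 'wrist_torque': [-0.016, 0.02, 0.033], 'grip_force': 0.0, 'finger_gap': 0.092}
```

View pics/scene.png

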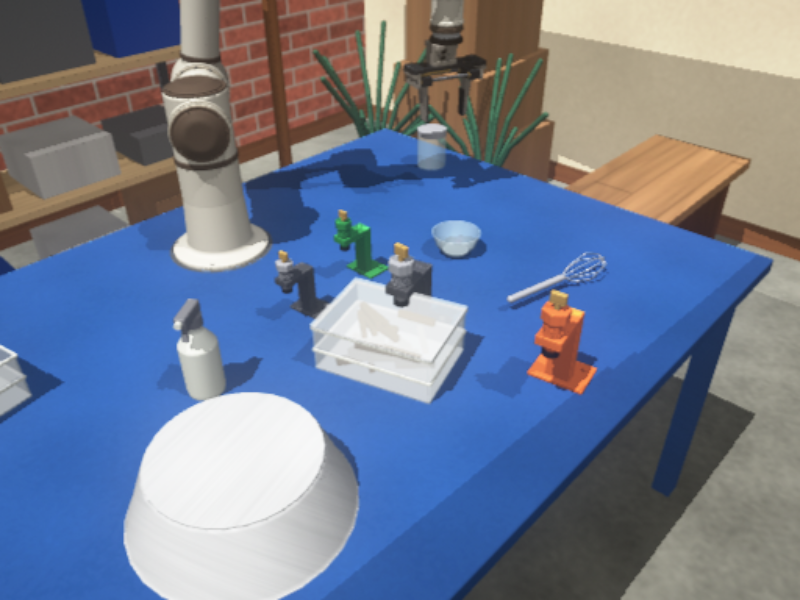

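View pics/side.png

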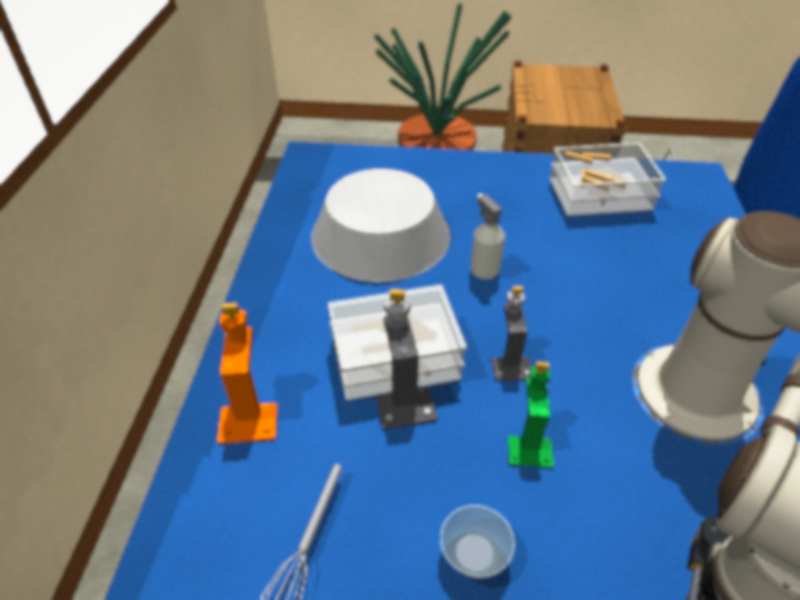

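The scene view shows the larger dark bracket over the clear stack: brass tab at (402,250), nut at (402,265). In the side view they are at (397,296) and (397,313). The smaller dark, green and orange brackets are decoys.

Run:
```python
from h import *
import pickle; fs=pickle.load(open("fs.pkl","rb"))
for n,(u,v) in {"scene":(402,262),"side":(397,312)}.items():
    f=fs[n];P=cloud(f);u/=1.5625;v/=1.5625
    u=int(u);v=int(v)
    W=P[v-40:v+55,u-30:u+35].reshape(-1,3);C=f["color"][v-40:v+55,u-30:u+35].reshape(-1,3).astype(float)
    sat=C[:,0]-C[:,2]
    m=(W[:,2]>.19)&(W[:,2]<.235)&(sat>50); print(n,"brass",m.sum(),W[m].mean(0),W[m].min(0),W[m].max(0))
    c=np.median(W[m],0)
    for lo,hi in((.172,.188),(.188,.191),(.12,.145),(.02,.1),(.0962,.1)):
        k=(W[:,2]>lo)&(W[:,2]<hi)&(np.hypot(*(W[:,:2]-c[:2]).T)<.12)&(sat>-25); 
        if k.sum()>4: print(lo,k.sum(),W[k].mean(0).round(4),W[k].min(0).round(3),W[k].max(0).round(3))
    k=(W[:,2]>.14)&(W[:,2]<.147)&(np.hypot(*(W[:,:2]-c[:2]).T)<.12);A=W[k]
    if k.sum()>8: print("armtop",cv2.minAreaRect(A[:,:2].astype(np.float32)))
```

```text
scene brass 63 [0.56532941 0.00524449 0.21082651] [0.55222994 0.00135368 0.19292064] [0.57667727 0.01076342 0.22141424]
0.172 71 [ 0.5731 -0.0028  0.1808] [ 0.544 -0.014  0.173] [0.585 0.016 0.188]
0.188 55 [0.5647 0.0031 0.1899] [ 0.544 -0.013  0.188] [0.582 0.023 0.191]
0.12 230 [0.567  0.0287 0.138 ] [ 0.525 -0.017  0.12 ] [0.588 0.09  0.145]
0.02 1386 [ 0.5939 -0.0204  0.0971] [ 0.445 -0.114  0.045] [0.683 0.093 0.1  ]
0.0962 1253 [ 0.5906 -0.0216  0.0988] [ 0.445 -0.114  0.096] [0.683 0.093 0.1  ]
armtop ((0.5534507632255554, 0.037608154118061066), (0.04412787780165672, 0.10452859848737717), 16.270994186401367)
side brass 55 [0.56100362 0.01057972 0.21194974] [0.55014454 0.00304023 0.19625578] [0.57161376 0.01436362 0.22031006]
0.172 91 [0.5622 0.0182 0.1814] [ 0.54  -0.006  0.172] [0.586 0.029 0.188]
0.188 78 [0.5622 0.0141 0.1894] [ 0.542 -0.004  0.188] [0.583 0.028 0.191]
0.12 444 [0.5502 0.0556 0.1396] [ 0.52  -0.007  0.12 ] [0.588 0.092 0.145]
0.02 2624 [0.5594 0.0121 0.0826] [ 0.461 -0.108  0.02 ] [0.657 0.092 0.1  ]
0.0962 1333 [ 0.5625 -0.0153  0.0979] [ 0.465 -0.108  0.096] [0.657 0.092 0.1  ]
armtop ((0.5537254214286804, 0.03777103126049042), (0.043466534465551376, 0.10299859195947647), 16.511310577392578)
```

```bash
python3 -m handwheel '{"claw":[9,9,9,9,9,9,9,9,9,9],"linear":[[0,0,4.5],[0,0,4.5],[0,0,4.5],[2.7,-4.05,0],[2.7,-4.05,0],[2.7,-4.05,0],[2.7,-4.05,0],[2.7,-4.05,0],[2.7,-4.05,0],[2.7,-4.05,0]],"twist":[[0,0,0],[0,0,0],[0,0,0],[0,0,0],[0,0,0],[0,0,0],[0,0,0],[0,0,0],[0,0,0],[0,0,0]]}' 20
python3 -m handwheel '{"claw":[9,9,9,9,9,9,9],"linear":[[2.7,-4.05,0],[2.7,-4.05,0],[2.7,-4.05,0],[2.7,-4.05,0],[2.7,-4.05,0],[2.7,-4.05,0],[0,0,0]],"twist":[[0,0,0],[0,0,0],[0,0,0],[0,0,0],[0,0,0],[0,0,0],[0,0,0]]}'
python3 - <<'E'
from h import *
f=grab("wrist");import pickle;pickle.dump(f,open("w.pkl","wb"))
print(state()["ee_pos"],state()["joint_pos"],f["R"],f["t"])
cv2.imwrite("pics/w1.png",cv2.resize(f["color"][...,::-1],(800,600)))
E
```

```text
t: 1.1
ee_pos: [0.3984, 0.2504, 0.3573]
tcp_rot: [0.185, 0.983, -0.0, -0.0]
ft_force: [0.8, 0.0, 0.5]
finger_gap: 0.0899
grip_force: 0.0
t: 1.8
ee_pos: [0.5614, 0.0045, 0.3555]
tcp_rot: [0.188, 0.982, -0.001, -0.001]
ft_force: [-0.4, 1.0, 0.2]
finger_gap: 0.0902
grip_force: 0.0
[0.5603198  0.00700925 0.35603148] [-2.03068404e-01  7.04041645e-02  1.43296459e+00 -1.01883506e-04
  1.64102720e+00 -1.39810991e+00] [[ 0.36914985  0.92936534 -0.00290806]
 [ 0.89583399 -0.35499452  0.26732068]
 [ 0.24740622 -0.10128653 -0.96360324]] [-0.21084241 -0.5667725   0.38106949]
```

View pics/w1.png

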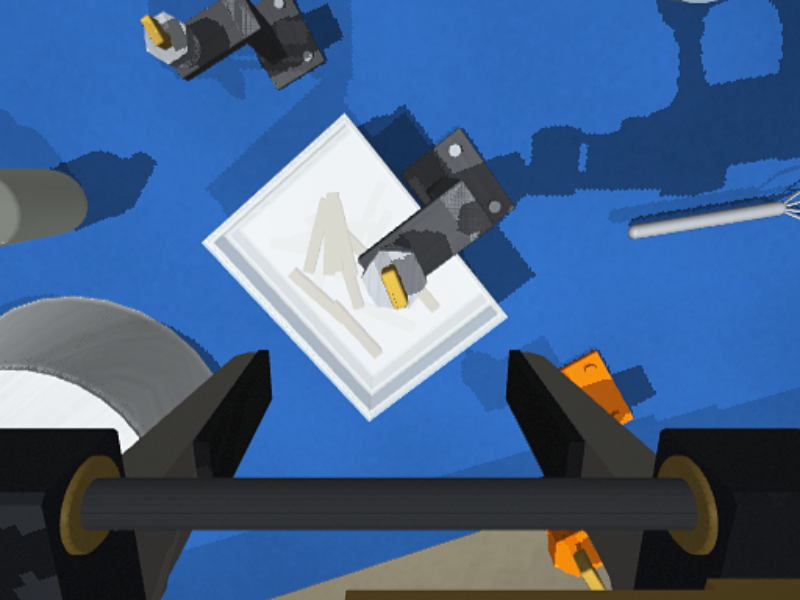

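The wrist view shows the nut at (392,280) with the brass tab on it at (395,287), and the arm running to the upper right. I'll now measure the axis, the nut flat angle and the tab angle.

```bash
cat > meas.py <<'E'
from h import *
def meas(f):
    P=cloud(f);C=f["color"].astype(float);K=np.array(f["mtx"]);R=np.array(f["R"]);t=np.array(f["t"])
    ax=np.array([.563,.0075]); near=np.hypot(P[...,0]-ax[0],P[...,1]-ax[1])<.04
    br=near&(C[...,0]-C[...,2]>50)&(P[...,2]>.18)
    top=br&(P[...,2]>.2155)
    A=P[top][:,:2]; r=cv2.minAreaRect((A*1000).astype(np.float32)); print("tab top",top.sum(),r,A.mean(0),P[top][:,2].mean())
    q=np.linalg.svd(A-A.mean(0))[2][0];print("tab long dir deg",np.degrees(np.arctan2(q[1],q[0]))%180)
    nt=near&(P[...,2]>.186)&(P[...,2]<.192)&~br
    B=P[nt][:,:2];print("nut top",nt.sum(),B.mean(0),P[nt][:,2].mean(), "minmaxmid",(B.min(0)+B.max(0))/2)
    H=cv2.convexHull((B*1000).astype(np.float32))[:,0]
    # fit hexagon: angle+centre minimising
    from scipy.optimize import minimize
    def cost(p,a):
        g=np.radians(a+60*np.arange(6));n=np.c_[np.cos(g),np.sin(g)]
        d=((H-p)@n.T).max(1)-20; return (np.abs(d)).sum()
    best=min(((lambda m:(m.fun,a,m.x))(minimize(cost,B.mean(0)*1000,args=(a,),method="Nelder-Mead")) for a in range(0,60,2)),key=lambda x:x[0])
    print("hex fit",best,len(H))
E
python3 - <<'E'
import pickle
from meas import *
meas(pickle.load(open("w.pkl","rb")))
E
```

```text
tab top 262 ((561.6015625, 22.629758834838867), (25.548242568969727, 38.043663024902344), 0.8190339207649231) [0.56076199 0.01079882] 0.23594929151483762
tab long dir deg 121.23050688895995
nut top 889 [0.55997819 0.00903037] 0.1895132087844024 minmaxmid [0.56193236 0.00831458]
hex fit (np.float64(5.54762480741493), 36, array([562.04973777,   8.21479954])) 21
```

```bash
sed -i 's/P\[...,2\]>.2155)/P[...,2]>.2155)\&(P[...,2]<.2205)/' meas.py
python3 - <<'E'
import pickle
from meas import *
meas(pickle.load(open("w.pkl","rb")))
E
```

```text
tab top 242 ((561.8027954101562, 8.390649795532227), (25.58284568786621, 9.66304874420166), 0.4213448166847229) [0.56134588 0.00851991] 0.21804519751130136
tab long dir deg 0.13021101884123656
nut top 889 [0.55997819 0.00903037] 0.1895132087844024 minmaxmid [0.56193236 0.00831458]
hex fit (np.float64(5.54762480741493), 36, array([562.04973777,   8.21479954])) 21
```

```bash
python3 -m handwheel '{"claw":[9,9,9,9,9,9,9],"linear":[[0,0,-4],[0,0,-4],[0,0,-2],[0,0,0],[0,0,0],[0,0,0],[0,0,0]],"twist":[[0,0,-0.14],[0,0,-0.14],[0,0,-0.14],[0,0,-0.14],[0,0,0],[0,0,0],[0,0,0]]}'
python3 - <<'E'
from meas import *
f=grab("wrist");meas(f);s=state();print(s["ee_pos"],s["tcp_rot"],s["wrist_torque"],s["ft_force"])
E
```

```text
t: 2.55
ee_pos: [0.5601, 0.0097, 0.2586]
tcp_rot: [0.448, 0.894, 0.0, 0.001]
ft_force: [0.9, 0.5, -0.8]
finger_gap: 0.0895
grip_force: 0.0
tab top 494 ((561.9400024414062, 8.65093994140625), (9.992072105407715, 25.81636619567871), 89.91551208496094) [0.56151254 0.00897349] 0.21798591190647243
tab long dir deg 0.025968898758966373
nut top 1487 [0.55968725 0.01180078] 0.18958189278382878 minmaxmid [0.56209644 0.0082285 ]
hex fit (np.float64(5.1537555450504975), 34, array([561.91014209,   8.29301645])) 19
[0.56017714 0.00953909 0.25846962] [4.48193693e-01 8.93936149e-01 2.36130172e-04 7.20454597e-04] [-0.03789736  0.03313983 -0.05162524] [-0.07126793  0.20650478  1.36078178]
```

```bash
python3 -m handwheel '{"claw":[9,9,9,9,4.5,3.5,3.5,3.5,3.5,3.5],"linear":[[0.18,-0.12,-3],[0,0,-3],[0,0,-2.9],[0,0,0],[0,0,0],[0,0,0],[0,0,0],[0,0,0],[0,0,0],[0,0,0]],"twist":[[0,0,-0.02],[0,0,0],[0,0,0],[0,0,0],[0,0,0],[0,0,0],[0,0,0],[0,0,0],[0,0,0],[0,0,0]]}' 60
python3 - <<'E'
from h import *
s=state();print({k:np.round(v,4).tolist() for k,v in s.items() if k in("t","ee_pos","tcp_rot","ft_force","wrist_torque","finger_gap","grip_force")})
E
```

```text
t: 3.6
ee_pos: [0.5618, 0.008, 0.1689]
tcp_rot: [0.458, 0.889, 0.0, 0.0]
ft_force: [0.1, 0.3, -0.6]
finger_gap: 0.0439
grip_force: 0.0
{'t': 3.6, 'ee_pos': [0.5618, 0.008, 0.1689], 'tcp_rot': [0.4581, 0.8889, 0.0001, 0.0002], 'ft_force': [0.143, 0.2948, -0.61], 'wrist_torque': [-0.0373, 0.0046, 0.0266], 'grip_force': 0.0, 'finger_gap': 0.0439}
```

```bash
cat > st.py <<'E'
from h import *
s=state();q=s["tcp_rot"];print("t",round(s["t"],2),"p",np.round(s["ee_pos"],4),"yaw",round(np.pi/2-2*np.arctan2(q[0],q[1]),4),"F",np.round(s["ft_force"],2),"M",np.round(s["wrist_torque"],3),"gap",round(s["finger_gap"],4),"grip",round(s["grip_force"],1),"j6",round(s["joint_pos"][5],3))
E
python3 -m handwheel '{"claw":[3.5,3.5,3.5],"linear":[[0,0,0],[0,0,0],[0,0,0]],"twist":[[0,0,0],[0,0,0],[0,0,0]]}' 60; python3 st.py
python3 -m handwheel '{"claw":[3.5,3.5],"linear":[[0,0,0],[0,0,0]],"twist":[[0,0,0.1],[0,0,0.1]]}'; python3 st.py
```

```text
t: 3.9
ee_pos: [0.562, 0.0081, 0.1688]
tcp_rot: [0.458, 0.889, 0.0, 0.0]
ft_force: [0.6, 1.7, 1.2]
finger_gap: 0.0395
grip_force: 59.9
t 3.9 p [0.562  0.0081 0.1688] yaw 0.6189 F [0.59 1.73 1.15] M [ 0.149 -0.222 -0.038] gap 0.0395 grip 59.9 j6 -0.82
t: 4.1
ee_pos: [0.5619, 0.0081, 0.1688]
tcp_rot: [0.365, 0.931, 0.0, 0.0]
ft_force: [0.5, 0.4, 1.3]
finger_gap: 0.0396
grip_force: 60.0
t 4.1 p [0.5619 0.0081 0.1688] yaw 0.8226 F [0.45 0.4  1.31] M [ 0.129 -0.109 -0.284] gap 0.0396 grip 60.0 j6 -1.023
```

```bash
python3 -m handwheel '{"claw":[3.5,3.5,3.5,3.5,3.5,3.5,3.5],"linear":[[0,0,0],[0,0,0],[0,0,0],[0,0,0],[0,0,0],[0,0,0],[0,0,0]],"twist":[[0,0,0.14],[0,0,0.14],[0,0,0.14],[0,0,0.14],[0,0,0.14],[0,0,0.13],[0,0,0]]}'; python3 st.py
python3 -m handwheel '{"claw":[6.5,6.5,6.5,6.5,6.5,6.5],"linear":[[0,0,0],[0,0,0],[0,0,0],[0,0,0],[0,0,3.2],[0,0,0]],"twist":[[0,0,0],[0,0,0],[0,0,0],[0,0,0],[0,0,-0.08],[0,0,0]]}'; python3 st.py
```

```text
t: 4.8
ee_pos: [0.5618, 0.0079, 0.1688]
tcp_rot: [-0.04, 0.999, -0.0, 0.0]
ft_force: [1.2, 0.7, 1.0]
finger_gap: 0.0397
grip_force: 59.9
t 4.8 p [0.5618 0.0079 0.1688] yaw 1.6498 F [1.16 0.75 0.97] M [ 0.15  -0.078  0.393] gap 0.0397 grip 59.9 j6 -1.851
t: 5.4
ee_pos: [0.564, 0.0076, 0.2046]
tcp_rot: [0.002, 1.0, -0.001, 0.003]
ft_force: [0.1, -0.2, 0.7]
finger_gap: 0.0648
grip_force: 0.0
t 5.4 p [0.564  0.0076 0.2046] yaw 1.5675 F [ 0.11 -0.21  0.73] M [-0.007  0.008 -0.009] gap 0.0648 grip 0.0 j6 -1.768
```

```bash
python3 -m handwheel '{"claw":[0.6,0.6,0.6,0.6,0.6,0.6,0.6,0.6,0.6,0.6],"linear":[[0,0,0],[0,0,0],[0,0,0],[0,0,0],[0,0,0],[0,0,0],[0,0,0],[0,0,0],[0,0,0],[0,0,0]],"twist":[[0,0,0],[0,0,0],[0,0,0],[0,0,0],[0,0,0],[0,0,0],[0,0,0],[0,0,0],[0,0,0],[0,0,0]]}' 45; python3 st.py
python3 -m handwheel '{"claw":[0.6,0.6],"linear":[[0,0,0],[0,0,0]],"twist":[[0,0,-0.1],[0,0,-0.1]]}'; python3 st.py
```

```text
t: 6.4
ee_pos: [0.5617, 0.0079, 0.2005]
tcp_rot: [0.001, 1.0, -0.0, -0.0]
ft_force: [-0.1, -0.5, -0.3]
finger_gap: 0.0092
grip_force: 45.0
t 6.4 p [0.5617 0.0079 0.2005] yaw 1.5692 F [-0.15 -0.53 -0.27] M [-0.076 -0.064  0.158] gap 0.0092 grip 45.0 j6 -1.77
t: 6.6
ee_pos: [0.5617, 0.008, 0.2006]
tcp_rot: [0.103, 0.995, -0.0, -0.0]
ft_force: [0.2, -0.4, -0.1]
finger_gap: 0.0096
grip_force: 45.0
t 6.6 p [0.5617 0.008  0.2006] yaw 1.3652 F [ 0.16 -0.43 -0.14] M [-0.044 -0.025  0.243] gap 0.0096 grip 45.0 j6 -1.566
```

```bash
cat > m.py <<'E'
from h import *
s=state();q=s["tcp_rot"];print("t",round(s["t"],2),"yaw",round(np.pi/2-2*np.arctan2(q[0],q[1]),4),"Mz",round(s["wrist_torque"][2],3),"e6",round(s["effort"][5],3),"Fz",round(s["ft_force"][2],2))
E
R='{"claw":[0.6],"linear":[[0,0,0]],"twist":[[0,0,-0.05]]}'; unset R
python3 -m handwheel '{"claw":[0.6],"linear":[[0,0,0]],"twist":[[0,0,-0.05]]}' >/dev/null; python3 m.py
python3 -m handwheel '{"claw":[0.6],"linear":[[0,0,0]],"twist":[[0,0,-0.05]]}' >/dev/null; python3 m.py
python3 -m handwheel '{"claw":[0.6],"linear":[[0,0,0]],"twist":[[0,0,-0.05]]}' >/dev/null; python3 m.py
python3 -m handwheel '{"claw":[0.6],"linear":[[0,0,0]],"twist":[[0,0,-0.05]]}' >/dev/null; python3 m.py
python3 -m handwheel '{"claw":[0.6],"linear":[[0,0,0]],"twist":[[0,0,-0.05]]}' >/dev/null; python3 m.py
python3 -m handwheel '{"claw":[0.6],"linear":[[0,0,0]],"twist":[[0,0,-0.05]]}' >/dev/null; python3 m.py
```

```text
t 6.7 yaw 1.3161 Mz 0.217 e6 -0.024 Fz -0.83
t 6.8 yaw 1.2672 Mz 0.176 e6 -0.3 Fz -0.06
t 6.9 yaw 1.2172 Mz 0.19 e6 -0.316 Fz -0.92
t 7.0 yaw 1.1672 Mz 0.209 e6 -0.316 Fz -0.67
t 7.1 yaw 1.1172 Mz 0.156 e6 -0.316 Fz -0.6
t 7.2 yaw 1.0672 Mz 0.181 e6 -0.316 Fz -0.7
```

```bash
python3 -m handwheel '{"claw":[0.6],"linear":[[0,0,0]],"twist":[[0,0,-0.05]]}' >/dev/null; python3 m.py
python3 -m handwheel '{"claw":[0.6],"linear":[[0,0,0]],"twist":[[0,0,-0.05]]}' >/dev/null; python3 m.py
python3 -m handwheel '{"claw":[0.6],"linear":[[0,0,0]],"twist":[[0,0,-0.05]]}' >/dev/null; python3 m.py
python3 -m handwheel '{"claw":[0.6],"linear":[[0,0,0]],"twist":[[0,0,-0.05]]}' >/dev/null; python3 m.py
```

```text
t 7.3 yaw 1.0172 Mz 0.243 e6 -0.316 Fz -0.62
t 7.4 yaw 0.9672 Mz 0.198 e6 -0.316 Fz -1.28
t 7.5 yaw 0.9172 Mz 0.201 e6 -0.316 Fz -1.25
t 7.6 yaw 0.8672 Mz 0.162 e6 -0.316 Fz -1.69
```

```bash
python3 -m handwheel '{"claw":[0.6],"linear":[[0,0,0]],"twist":[[0,0,-0.05]]}' >/dev/null; python3 m.py
python3 -m handwheel '{"claw":[0.6],"linear":[[0,0,0]],"twist":[[0,0,-0.05]]}' >/dev/null; python3 m.py
python3 -m handwheel '{"claw":[0.6],"linear":[[0,0,0]],"twist":[[0,0,-0.05]]}' >/dev/null; python3 m.py
```

```text
t 7.7 yaw 0.8172 Mz 0.186 e6 -0.316 Fz -0.17
t 7.8 yaw 0.7672 Mz 0.146 e6 -0.316 Fz -1.37
t 7.9 yaw 0.7172 Mz 0.222 e6 -0.316 Fz -1.21
```

```bash
python3 -m handwheel '{"claw":[0.6],"linear":[[0,0,0]],"twist":[[0,0,-0.05]]}' >/dev/null; python3 m.py
python3 -m handwheel '{"claw":[0.6],"linear":[[0,0,0]],"twist":[[0,0,-0.05]]}' >/dev/null; python3 m.py
python3 -m handwheel '{"claw":[0.6],"linear":[[0,0,0]],"twist":[[0,0,-0.05]]}' >/dev/null; python3 m.py
```

```text
t 8.0 yaw 0.6672 Mz 0.185 e6 -0.308 Fz -0.61
t 8.1 yaw 0.6173 Mz 0.275 e6 -0.278 Fz -1.25
t 8.2 yaw 0.5674 Mz 0.215 e6 -0.249 Fz -1.09
```

```bash
python3 - <<'E'
from h import *
f=grab("side");cv2.imwrite("pics/s2.png",cv2.resize(f["color"][160:260,180:320,::-1],(700,500)))
E
python3 -m handwheel '{"claw":[0.6],"linear":[[0,0,0]],"twist":[[0,0,-0.03]]}' >/dev/null; python3 m.py
```

```text
t 8.35 yaw 0.5389 Mz 0.219 e6 -0.118 Fz -1.56
```

```bash
python3 -m handwheel '{"claw":[0.6,0.6],"linear":[[0,0,0],[0,0,0]],"twist":[[0,0,-0.017],[0,0,0]]}' >/dev/null; python3 st.py; python3 m.py
python3 -m handwheel '{"claw":[0.6],"linear":[[0,0,0]],"twist":[[0,0,0]]}' >/dev/null; python3 m.py
python3 -m handwheel '{"claw":[0.6],"linear":[[0,0,0]],"twist":[[0,0,0]]}' >/dev/null; python3 m.py
python3 -m handwheel '{"claw":[0.6],"linear":[[0,0,0]],"twist":[[0,0,0]]}' >/dev/null; python3 m.py
```

```text
t 8.55 p [0.5619 0.0082 0.2006] yaw 0.522 F [ 2.58  1.19 -1.81] M [ 0.251 -0.365  0.205] gap 0.0099 grip 45.0 j6 -0.723
t 8.55 yaw 0.522 Mz 0.205 e6 0.35 Fz -1.81
t 8.65 yaw 0.5224 Mz 0.264 e6 0.225 Fz -1.88
t 8.75 yaw 0.5223 Mz 0.173 e6 0.22 Fz -2.04
t 8.85 yaw 0.5222 Mz 0.23 e6 0.223 Fz -1.91
```

View pics/s2.png

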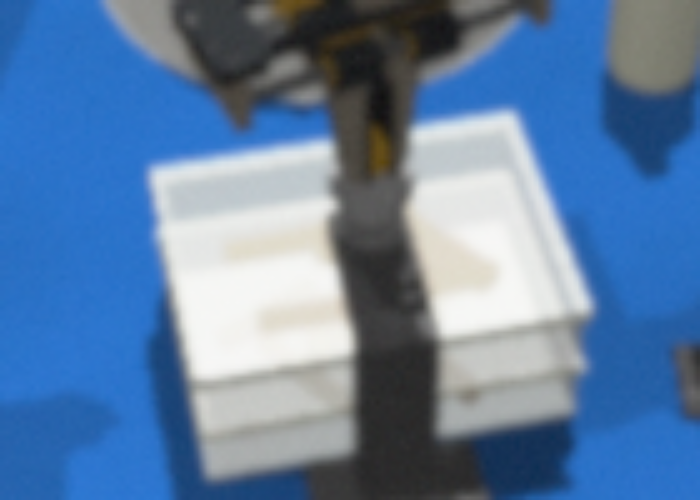

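```bash
python3 -m handwheel '{"claw":[6.5,6.5,6.5,6.5,6.5,6.5,6.5,6.5],"linear":[[0,0,0],[0,0,0],[0,0,0],[0,0,0],[0,0,0],[0,0,0],[0,0,0],[0,0,0]],"twist":[[0,0,0],[0,0,0],[0,0,0],[0,0,0],[0,0,0],[0,0,0],[0,0,0],[0,0,0.08]]}'
python3 -m handwheel '{"claw":[6.5,6.5,6.5,6.5],"linear":[[0,0,0],[0,0,0],[0,0,0],[0,0,0]],"twist":[[0,0,0],[0,0,0],[0,0,0],[0,0,0]]}'; python3 st.py
```

```text
t: 9.65
ee_pos: [0.5617, 0.008, 0.2006]
tcp_rot: [0.465, 0.885, -0.0, -0.0]
ft_force: [0.4, 0.2, -0.3]
finger_gap: 0.0653
grip_force: 0.0
t: 10.05
ee_pos: [0.5617, 0.008, 0.2006]
tcp_rot: [0.466, 0.885, 0.0, -0.0]
ft_force: [1.0, 0.4, 0.8]
finger_gap: 0.0645
grip_force: 0.0
t 10.05 p [0.5617 0.008  0.2006] yaw 0.6013 F [0.98 0.43 0.8 ] M [-0.067  0.01   0.018] gap 0.0645 grip 0.0 j6 -0.802
```

```bash
python3 - <<'E'
from meas import *
meas(grab("wrist"))
E
python3 -m handwheel '{"claw":[6.5,6.5,3.5,3.5,3.5,3.5,3.5,3.5,3.5,3.5],"linear":[[0,0,-3.2],[0,0,0],[0,0,0],[0,0,0],[0,0,0],[0,0,0],[0,0,0],[0,0,0],[0,0,0],[0,0,0]],"twist":[[0,0,0],[0,0,0],[0,0,0],[0,0,0],[0,0,0],[0,0,0],[0,0,0],[0,0,0],[0,0,0],[0,0,0]]}' 60; python3 st.py
python3 -m handwheel '{"claw":[3.5,3.5],"linear":[[0,0,0],[0,0,0]],"twist":[[0,0,-0.03],[0,0,-0.03]]}' >/dev/null;python3 m.py
python3 -m handwheel '{"claw":[3.5],"linear":[[0,0,0]],"twist":[[0,0,-0.03]]}' >/dev/null; python3 m.py
python3 -m handwheel '{"claw":[3.5],"linear":[[0,0,0]],"twist":[[0,0,-0.03]]}' >/dev/null; python3 m.py
```

```text
tab top 837 ((561.9741821289062, 8.562139511108398), (9.671150207519531, 26.346494674682617), 30.556785583496094) [0.56149467 0.00931759] 0.21806995955989134
tab long dir deg 120.28956305132253
nut top 2784 [0.56024788 0.01102954] 0.18954971147552263 minmaxmid [0.56218679 0.00833552]
hex fit (np.float64(6.5392708847687615), 34, array([562.05704381,   8.41993277])) 27
t: 11.1
ee_pos: [0.5623, 0.0078, 0.1699]
tcp_rot: [0.466, 0.885, 0.0, 0.001]
ft_force: [-1.6, -0.4, 4.7]
finger_gap: 0.0395
grip_force: 60.0
t 11.1 p [0.5623 0.0078 0.1699] yaw 0.6019 F [-1.62 -0.41  4.67] M [-0.201  0.395 -0.069] gap 0.0395 grip 60.0 j6 -0.803
t 11.3 yaw 0.5421 Mz 0.465 e6 0.135 Fz 5.0
t 11.4 yaw 0.5121 Mz 0.44 e6 0.142 Fz 5.15
t 11.5 yaw 0.4821 Mz 0.463 e6 0.142 Fz 6.64
```

```bash
python3 -m handwheel '{"claw":[3.5,3.5,3.5],"linear":[[0,0,0],[0,0,0],[0,0,0]],"twist":[[0,0,-0.03],[0,0,-0.03],[0,0,-0.03]]}' >/dev/null;python3 m.py
python3 -m handwheel '{"claw":[3.5,3.5,3.5],"linear":[[0,0,0],[0,0,0],[0,0,0]],"twist":[[0,0,-0.03],[0,0,-0.03],[0,0,-0.03]]}' >/dev/null;python3 m.py
python3 -m handwheel '{"claw":[3.5,3.5,3.5],"linear":[[0,0,0],[0,0,0],[0,0,0]],"twist":[[0,0,-0.03],[0,0,-0.03],[0,0,-0.03]]}' >/dev/null;python3 m.py
python3 -m handwheel '{"claw":[3.5,3.5,3.5],"linear":[[0,0,0],[0,0,0],[0,0,0]],"twist":[[0,0,-0.03],[0,0,-0.03],[0,0,-0.03]]}' >/dev/null;python3 m.py
```

```text
t 11.8 yaw 0.3921 Mz 0.461 e6 0.142 Fz 6.27
t 12.1 yaw 0.3021 Mz 0.522 e6 0.152 Fz 5.22
t 12.4 yaw 0.2122 Mz 0.462 e6 0.186 Fz 5.81
t 12.7 yaw 0.1223 Mz 0.546 e6 0.22 Fz 5.68
```

```bash
python3 -m handwheel '{"claw":[3.5],"linear":[[0,0,0]],"twist":[[0,0,-0.03]]}' >/dev/null; python3 m.py
python3 -m handwheel '{"claw":[3.5],"linear":[[0,0,0]],"twist":[[0,0,-0.03]]}' >/dev/null; python3 m.py
python3 -m handwheel '{"claw":[3.5],"linear":[[0,0,0]],"twist":[[0,0,-0.03]]}' >/dev/null; python3 m.py
python3 -m handwheel '{"claw":[3.5],"linear":[[0,0,0]],"twist":[[0,0,-0.03]]}' >/dev/null; python3 m.py
python3 -m handwheel '{"claw":[3.5],"linear":[[0,0,0]],"twist":[[0,0,-0.03]]}' >/dev/null; python3 m.py
python3 -m handwheel '{"claw":[3.5],"linear":[[0,0,0]],"twist":[[0,0,-0.03]]}' >/dev/null; python3 st.py;python3 m.py
```

```text
t 12.8 yaw 0.0923 Mz 0.565 e6 0.231 Fz 5.99
t 12.9 yaw 0.0623 Mz 0.515 e6 0.242 Fz 6.96
t 13.0 yaw 0.0324 Mz 0.523 e6 0.253 Fz 6.3
t 13.1 yaw 0.0024 Mz 0.556 e6 0.265 Fz 5.89
t 13.2 yaw -0.0276 Mz 0.559 e6 0.276 Fz 6.06
t 13.3 p [0.5621 0.0077 0.1699] yaw -0.0575 F [-1.74 -1.48  5.87] M [-0.248  0.523  0.648] gap 0.0397 grip 60.1 j6 -0.143
t 13.3 yaw -0.0575 Mz 0.648 e6 0.287 Fz 5.87
```

```bash
sed -i 's/range(0,60,2)/range(0,60)/' meas.py
python3 - <<'E'
from meas import *
f=grab("wrist");meas(f);cv2.imwrite("pics/w3.png",cv2.resize(f["color"][...,::-1],(800,600)))
E
python3 m.py
```

```text
tab top 1012 ((561.6494140625, 9.75765609741211), (9.857236862182617, 24.195507049560547), 29.886411666870117) [0.56133128 0.01176695] 0.21806172338371457
tab long dir deg 125.16658182580986
nut top 3748 [0.56329675 0.01410003] 0.1895638857284408 minmaxmid [0.56268094 0.0105296 ]
hex fit (np.float64(70.69290985267092), 59, array([562.39896159,   7.94286473])) 16
t 13.35 yaw -0.0588 Mz 0.526 e6 0.582 Fz 6.19
```

View pics/w3.png

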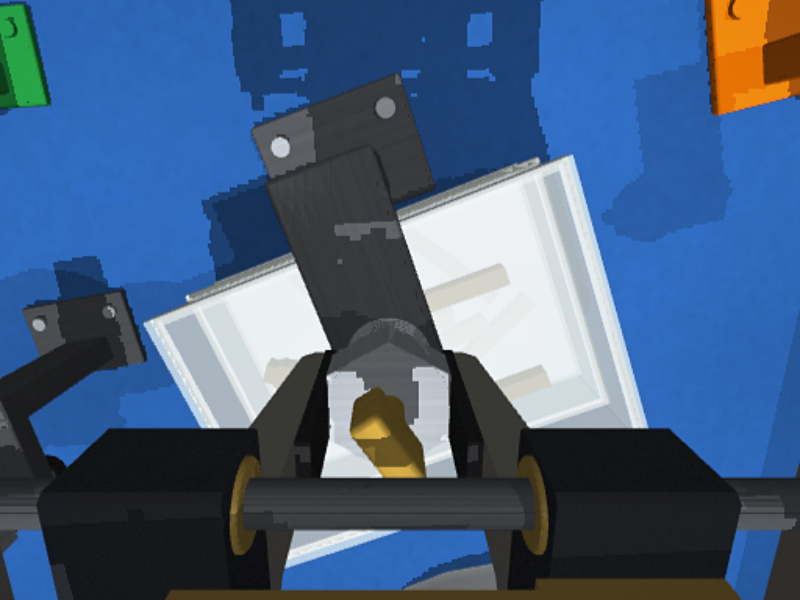

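The wrist view shows the pads flat on the nut at about (330,400) and (448,400), so the nut turns with the tool. The tab has not moved and the stack is in place. Touch was at yaw 0.329. The moment now rises 0.375 Nm per rad, so about 0.68 rad past touch fits both the angle and the moment limits.

```bash
python3 -m handwheel '{"claw":[3.5,3.5,3.5,3.5,3.5],"linear":[[0,0,0],[0,0,0],[0,0,0],[0,0,0],[0,0,0]],"twist":[[0,0,-0.03],[0,0,-0.03],[0,0,-0.03],[0,0,-0.03],[0,0,-0.03]]}' >/dev/null;python3 st.py;python3 m.py
python3 -m handwheel '{"claw":[3.5],"linear":[[0,0,0]],"twist":[[0,0,-0.03]]}' >/dev/null; python3 m.py
python3 -m handwheel '{"claw":[3.5],"linear":[[0,0,0]],"twist":[[0,0,-0.03]]}' >/dev/null; python3 m.py
python3 -m handwheel '{"claw":[3.5],"linear":[[0,0,0]],"twist":[[0,0,-0.03]]}' >/dev/null; python3 m.py
```

```text
t 13.85 p [0.5621 0.0077 0.1699] yaw -0.2074 F [-1.65 -1.53  6.61] M [-0.295  0.541  0.644] gap 0.0395 grip 60.1 j6 0.007
t 13.85 yaw -0.2074 Mz 0.644 e6 0.343 Fz 6.61
t 13.95 yaw -0.2373 Mz 0.657 e6 0.355 Fz 5.69
t 14.05 yaw -0.2673 Mz 0.699 e6 0.366 Fz 6.68
t 14.15 yaw -0.2973 Mz 0.71 e6 0.377 Fz 5.93
```

```bash
python3 -m handwheel '{"claw":[3.5,3.5],"linear":[[0,0,0],[0,0,0]],"twist":[[0,0,-0.03],[0,0,-0.03]]}' >/dev/null; python3 m.py
python3 -m handwheel '{"claw":[3.5,3.5,6.5,6.5,6.5,6.5,6.5],"linear":[[0,0,0],[0,0,0],[0,0,0],[0,0,0],[0,0,0],[0,0,0],[0,0,0]],"twist":[[0,0,0],[0,0,0],[0,0,0],[0,0,0],[0,0,0],[0,0,0],[0,0,0]]}' ; python3 st.py
python3 -m handwheel '{"claw":[6.5,6.5,6.5,6.5,6.5,6.5],"linear":[[0,0,4],[0,0,4],[0,0,2],[0,0,0],[0,0,0],[0,0,0]],"twist":[[0,0,0],[0,0,0],[0,0,0],[0,0,0],[0,0,0],[0,0,0]]}'>/dev/null;python3 st.py
python3 - <<'E'
from meas import *
meas(grab("wrist"))
E
```

```text
t 14.35 yaw -0.3573 Mz 0.679 e6 0.4 Fz 6.09
t: 15.05
ee_pos: [0.5616, 0.008, 0.1684]
tcp_rot: [0.822, 0.57, -0.0, -0.0]
ft_force: [-0.7, 0.9, 1.1]
finger_gap: 0.0651
grip_force: 0.0
t 15.05 p [0.5616 0.008  0.1684] yaw -0.3581 F [-0.7   0.88  1.15] M [-0.033  0.06   0.026] gap 0.0651 grip 0.0 j6 0.157
t 15.65 p [0.5606 0.0082 0.2662] yaw -0.3581 F [ 0.19  0.12 -0.21] M [-0.106  0.123 -0.004] gap 0.0652 grip 0.0 j6 0.157
tab top 463 ((562.1989135742188, 8.749444961547852), (9.882601737976074, 25.65127182006836), 30.63899040222168) [0.56232691 0.00913391] 0.21814361635137272
tab long dir deg 119.97313300154684
nut top 1438 [0.56349552 0.01192245] 0.18964028245698314 minmaxmid [0.56227568 0.00844075]
hex fit (np.float64(4.160606189350254), 39, array([562.24555457,   8.49544886])) 21
```

```bash
python3 -m handwheel '{"claw":[6.5,6.5],"linear":[[0,0,4],[0,0,0]],"twist":[[0,0,0],[0,0,0]]}'; python3 -c "
from workcell import env;print(env.close_job())"
```

```text
t: 15.9
ee_pos: [0.5633, 0.0077, 0.3121]
tcp_rot: [0.822, 0.57, 0.002, 0.002]
ft_force: [-0.1, 0.9, 1.0]
finger_gap: 0.065
grip_force: 0.0
the job is handed in; nothing more can be done
None
```

Handed in at about 16 s: I loosened the nut 1.03 rad, set the foot to about 25 N by turn angle past first touch, and retightened the nut to about 0.71 Nm (0.69 rad past touch, moment rise 0.26 Nm), which is on the low side of 0.75 Nm because the moment rose only 0.375 Nm per rad instead of 0.5.

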